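# Padlocks from the bench rack to the delivery tray, in order

## Task

The four serviced padlocks stand in a row in the grey bench rack, each behind its own key. Put all four into the empty wooden delivery tray, one to a bay, in the same left-to-right order as they stand in the rack, each set down (not dropped) on its bay's floor, upright and square to the bay. Leave the keys where they lie, they are still to be copied, and do not disturb the other things on the bench.

Things in the scene. Friction and masses are not known exactly. Their poses are not given: they have to be found in the camera images.
- lock_red (a point): The red padlock, loose, about 190 g: red body 20 mm thick (its x), 40 wide (y), 42 tall, and a 6 mm steel shackle, 33 mm wide (along y), up to 70 mm overall. It starts upright, its x within 0.12 rad of the rack's. This point: its middle axis, 35 mm above its underside (7 mm below the solid body's top); z up. Front and back are alike.
- lock_blue (a point): The blue padlock, loose, about 190 g: blue body 20 mm thick (its x), 40 wide (y), 42 tall, and a 6 mm steel shackle, 33 mm wide (along y), up to 70 mm overall. It starts upright, its x within 0.12 rad of the rack's. This point: its middle axis, 35 mm above its underside (7 mm below the solid body's top); z up. Front and back are alike.
- lock_green (a point): The green padlock, loose, about 190 g: green body 20 mm thick (its x), 40 wide (y), 42 tall, and a 6 mm steel shackle, 33 mm wide (along y), up to 70 mm overall. It starts upright, its x within 0.12 rad of the rack's. This point: its middle axis, 35 mm above its underside (7 mm below the solid body's top); z up. Front and back are alike.
- lock_yellow (a point): The yellow padlock, loose, about 190 g: yellow body 20 mm thick (its x), 40 wide (y), 42 tall, and a 6 mm steel shackle, 33 mm wide (along y), up to 70 mm overall. It starts upright, its x within 0.12 rad of the rack's. This point: its middle axis, 35 mm above its underside (7 mm below the solid body's top); z up. Front and back are alike.
- key_red: The key of the red padlock, loose, with a red cap: 54 x 22 x 5 mm, lying flat on the rack's key ledge in front of its padlock (same y in the rack's frame within 4 mm). Origin at the centre of its underside; x along the blade, towards the padlock. To be left there.
- key_blue: The key of the blue padlock, loose, with a blue cap: 54 x 22 x 5 mm, lying flat on the rack's key ledge in front of its padlock (same y in the rack's frame within 4 mm). Origin at the centre of its underside; x along the blade, towards the padlock. To be left there.
- key_green: The key of the green padlock, loose, with a green cap: 54 x 22 x 5 mm, lying flat on the rack's key ledge in front of its padlock (same y in the rack's frame within 4 mm). Origin at the centre of its underside; x along the blade, towards the padlock. To be left there.
- key_yellow: The key of the yellow padlock, loose, with a yellow cap: 54 x 22 x 5 mm, lying flat on the rack's key ledge in front of its padlock (same y in the rack's frame within 4 mm). Origin at the centre of its underside; x along the blade, towards the padlock. To be left there.
- rack: Grey aluminium rack, fixed, 256 mm along y. Four bays, centres at x = 0, y = +93, +31, -31, -93 mm: 38 (x) by 58 (y) mm inside, floor 8 mm above the bench, 4 mm walls up to 20 mm. Key ledge 8 mm high, lip to 12 mm, on the robot's side, to x = -97 mm. Origin on the bench under the row's middle; x away from the robot, y to its left, within 0.3 rad of the world's.
- tray: Light wood delivery tray, fixed, empty at first. Four bays as in the rack: centres at x = 0, y = +93, +31, -31, -93 mm, 38 (x) by 58 (y) mm inside, floor 8 mm above the bench, 4 mm walls up to 20 mm; end cheeks 28 mm high at y = +-133. Origin on the bench under the row's middle; x away from the robot, y to its left, within 0.3 rad of the world's.
- oil_bottle: Bystander: small white bottle with a red cap, 36 mm across, 85 mm tall, standing beyond the work; origin at the centre of its underside.
- screwdriver: Bystander: black-handled screwdriver lying flat beyond the work; origin at its underside.
- euro_cylinder: Bystander: brass door-lock cylinder, 66 x 17 x 33 mm, beyond the work; origin at the centre of its underside.

How it is judged:
At the end, for the whole second after the job is handed in: Each padlock stands in the tray bay whose place in the row is the same as that of its key in the rack: within 12 mm of the bay's centre along x and y, on the bay's floor (height within 5 mm), upright within 0.12 rad, turned less than 0.3 rad from square (either way round), released and at rest (((y of key_red in the frame of rack between 0.063 and 0.123 m and y of lock_red in the frame of tray between 0.081 and 0.105 m) or (y of key_red in the frame of rack between 0.001 and 0.061 m and y of lock_red in the frame of tray between 0.019 and 0.043 m) or (y of key_red in the frame of rack between -0.061 and -0.001 m and y of lock_red in the frame of tray between -0.043 and -0.019 m) or (y of key_red in the frame of rack between -0.123 and -0.063 m and y of lock_red in the frame of tray between -0.105 and -0.081 m)) and x of lock_red in the frame of tray between -0.012 and 0.012 m and z of lock_red in the frame of tray between 0.038 and 0.048 m and angle between each of lock_red, lock_blue, lock_green, lock_yellow's own z axis and vertical below 0.12 rad and angle between the x axis of each of lock_red, lock_blue, lock_green, lock_yellow and the x axis of tray, either way round below 0.3 rad and linear speed of each of padlock_red, padlock_blue, padlock_green, padlock_yellow below 0.02 m/s and ((y of key_blue in the frame of rack between 0.063 and 0.123 m and y of lock_blue in the frame of tray between 0.081 and 0.105 m) or (y of key_blue in the frame of rack between 0.001 and 0.061 m and y of lock_blue in the frame of tray between 0.019 and 0.043 m) or (y of key_blue in the frame of rack between -0.061 and -0.001 m and y of lock_blue in the frame of tray between -0.043 and -0.019 m) or (y of key_blue in the frame of rack between -0.123 and -0.063 m and y of lock_blue in the frame of tray between -0.105 and -0.081 m)) and x of lock_blue in the frame of tray between -0.012 and 0.012 m and z of lock_blue in the frame of tray between 0.038 and 0.048 m and ((y of key_green in the frame of rack between 0.063 and 0.123 m and y of lock_green in the frame of tray between 0.081 and 0.105 m) or (y of key_green in the frame of rack between 0.001 and 0.061 m and y of lock_green in the frame of tray between 0.019 and 0.043 m) or (y of key_green in the frame of rack between -0.061 and -0.001 m and y of lock_green in the frame of tray between -0.043 and -0.019 m) or (y of key_green in the frame of rack between -0.123 and -0.063 m and y of lock_green in the frame of tray between -0.105 and -0.081 m)) and x of lock_green in the frame of tray between -0.012 and 0.012 m and z of lock_green in the frame of tray between 0.038 and 0.048 m and ((y of key_yellow in the frame of rack between 0.063 and 0.123 m and y of lock_yellow in the frame of tray between 0.081 and 0.105 m) or (y of key_yellow in the frame of rack between 0.001 and 0.061 m and y of lock_yellow in the frame of tray between 0.019 and 0.043 m) or (y of key_yellow in the frame of rack between -0.061 and -0.001 m and y of lock_yellow in the frame of tray between -0.043 and -0.019 m) or (y of key_yellow in the frame of rack between -0.123 and -0.063 m and y of lock_yellow in the frame of tray between -0.105 and -0.081 m)) and x of lock_yellow in the frame of tray between -0.012 and 0.012 m and z of lock_yellow in the frame of tray between 0.038 and 0.048 m); the robot touches nothing.
It fails at once if a padlock is dropped: it moves faster than 0.5 m/s with no finger touching it ((linear speed of padlock_red above 0.5 m/s and contact force between the fingers and padlock_red below 0.05 N) or (linear speed of padlock_blue above 0.5 m/s and contact force between the fingers and padlock_blue below 0.05 N) or (linear speed of padlock_green above 0.5 m/s and contact force between the fingers and padlock_green below 0.05 N) or (linear speed of padlock_yellow above 0.5 m/s and contact force between the fingers and padlock_yellow below 0.05 N)).
It fails at once if a key is moved more than 15 mm (distance of any of key_red, key_blue, key_green, key_yellow from where it was at the start of the episode above 0.015 m).
It fails at once if the bottle, the screwdriver or the brass cylinder is moved more than 30 mm (distance of any of oil_bottle, screwdriver, euro_cylinder from where it was at the start of the episode above 0.03 m).
It also fails if it takes over 112 s, if anything falls off the work surface, if the arm or the gripper's body presses on something with over 40 N, if the wrist force passes 120 N, or if a joint passes its speed limit or range.

## Robot

A 6-joint arm with a two-finger parallel gripper is mounted at the origin on the work surface. World frame = base frame: x ahead of the robot, y to its left, z up, the work surface at z = 0. Lengths are in m, angles in rad, forces in N, time in s.
With the tool pointing down it reaches from about 0.4 to 0.825 m from the base axis. Payload 7 kg.
Tool frame: the origin (TCP) lies at the very end of the fingers, on their centre line; the grasp point (between the pads) lies 19 mm behind it; z points along the fingers, y is the line along which they close (so a half turn about z gives the same grasp; the last joint's range is limited). The gripper opens to 88 mm and grips with 3 to 60 N. Pads are 19 mm wide; open, the fingers measure 130 mm over their backs; the gripper's body (78 mm by 193 mm) begins 47 mm behind the grasp point.
Start: joints at [-0.959, 0.359, 0.012, 0, -1.224, -0.288], TCP at [0.215, -0.64, 0.227] pointing down, gripper open.
Joint ranges: [-3.07, 3.07], [-1.43, 2.12], [-1.02, 1.25], [-3.03, 1.67], [-3.05, -0], [-3.03, 3.03]. Speed limits (rad/s): [2.39, 2.39, 3.01, 3.14, 3.14, 3.14].

## Interface

Orientations are given as [roll, pitch, yaw] about the fixed x, y, z axes, in that order (R = Rz(yaw) Ry(pitch) Rx(roll)).
In Python, from station import arm, vision gives the robot as it stands. The module is installed in compiled form; this text tells all that it offers.
- The arm moves only by the tool jog_arm, never from a script. Its argument "steps" is a list that holds one entry, the list of rows, each a list of 7 numbers: the closure in counts, from 0 (fully open) to 255 (shut), then the shift along the tool's x, y, z scaled (see below), then the turn, a rotation vector about the tool's x, y, z scaled (see below). In form: [[[grip, dx, dy, dz, rx, ry, rz], ...]]. A call has 1 to 8 rows; each row is the pose to reach, as a shift and turn from the pose commanded when the call began, along the tool's axes at that moment; what a row does not reach only later rows make up. The controller multiplies each number of a shift by 250 mm and each number of a turn by 45 degrees. A row lasts 1/10 s, in which the tool goes at most 50 mm and 8.59 degrees, less where a joint would pass 70% of its speed; a pose out of reach is approached as far as the arm can. A call with a number of a shift or a turn outside -1 to 1 is refused whole. A call with a gripper value outside its range is refused whole. The fingers move at their own pace and stop on an object; "newtons" is the grip in N (left out, the last holds). Time passes only in rows, so rows that repeat a pose let the fingers close. It gives the time, the measured TCP pose, the force, the opening and the grip force at its end, in the units of the state.
- arm.get_state(): the state, without advancing time (a new reading comes with each control period).
- vision.grab_frame(name): name is "side" or "top" or "wrist"; returns a dict with "color" (480x640x3 uint8, red, green, blue), "vfov" (degrees; the focal length in pixels is half the picture's height over the tangent of half this angle, whatever the lens; pixels are square), "cx", "cy" (the principal point, pixels), "extrinsics" (4x4, takes a point from world to camera coordinates). Camera axes: x right, y down, z forward; pixel columns grow to the right and rows downward; lengths in m; the calibration is good to about 2 mm. A picture is of the moment at which its call begins. There is no depth.
- arm.job_done(): hands the job in; it is judged then, once.
The state is a dict: "t": time; "q": joint angles; "qd": joint speeds; "joint_efforts": joint torques, N m; "eef_pos": TCP position; "ee_rot": TCP orientation; "force": force on the tool from outside, world axes, zero at the start; "moment": the same for the moment, N m; "width": finger opening in m; "gripper_force": force on a finger pad.
Only numpy, scipy, OpenCV 4.12 (cv2) and the standard library are available. Lean on these libraries where they do the work, as an engineer would, in place of code of your own. Each camera call takes 0.05 s, during which the arm holds its last target. There are 200 camera calls.

## Working session

There is one attempt and no reset: what is moved stays moved. The work goes in short steps, Python scripts to look and compute and a tool call to move; the robot and the scene stay as the last step left them, time stands still between calls to the robot, and variables do not carry over. Pictures are saved under pics/ and viewed, at most 14 in all, crops included, and the job is handed in when it is done.

Besides the shell and the picture viewer there is one more tool, called by a JSON object that holds its "api" and its "payload", one argument or row to a line. jog_arm: Moves the arm, as the interface text tells. Its arguments: {"type":"object","properties":{"steps":{"type":"array","items":{"type":"array","items":{"type":"array","items":{"type":"number"}}}},"newtons":{"type":"number"}},"required":["steps"]}

```bash
mkdir -p pics; python3 - <<'E'
from station import arm, vision
import cv2,pickle
s=arm.get_state();print({k:s[k] for k in("t","eef_pos","ee_rot","force","width")})
d={}
for n in("top","side"):
    f=vision.grab_frame(n);d[n]=f;print(n,f["vfov"],f["cx"],f["cy"],f["extrinsics"])
    cv2.imwrite(f"pics/{n}0.png",f["color"][:,:,::-1])
pickle.dump(d,open("f0.pkl","wb"))
E
```

```text
{'t': 0.0, 'eef_pos': array([ 0.21459575, -0.63944774,  0.22560661]), 'ee_rot': array([ 3.13989830e+00, -1.41590511e-04, -2.81791006e+00]), 'force': array([ 0.06243776,  0.02220623, -0.38694466]), 'width': 0.08793289004646007}
top 55.90087810925244 319.06046639239986 243.90430850867736 [[ 0.00683487 -0.99996856  0.00402079 -0.0183748 ]
 [-0.97758713 -0.00752787 -0.2103966   0.5887778 ]
 [ 0.21042025 -0.00249264 -0.97760785  0.8386122 ]
 [ 0.          0.          0.          1.        ]]
side 55.524409882361326 328.5006272833688 243.16118324608908 [[ 0.86525401 -0.50085692  0.02185954 -0.52812973]
 [-0.25346274 -0.47465605 -0.84288687  0.18852254]
 [ 0.43254148  0.72377066 -0.53764662  0.61704735]
 [ 0.          0.          0.          1.        ]]
```

View pics/top0.png

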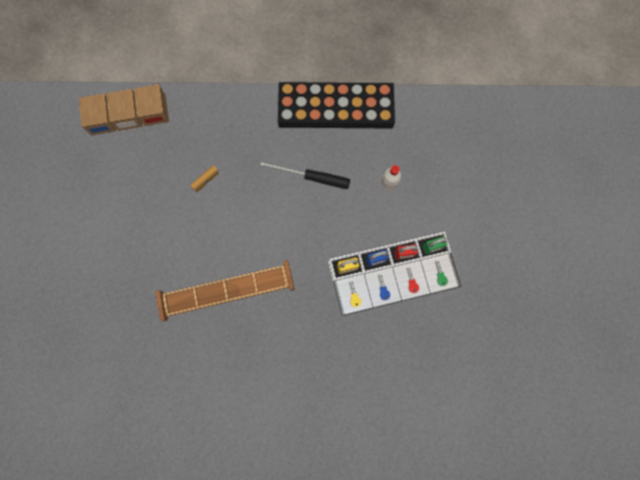

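View pics/side0.png

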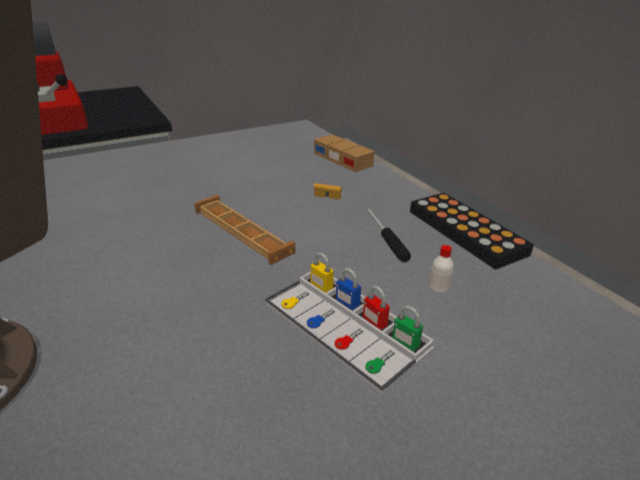

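Left to right the locks stand yellow, blue, red, green; the tray is empty at about (225,290) and the rack at about (395,272) in the top view. I'll enlarge both to pick corners.

```bash
cat > h.py <<'E'
import numpy as np,cv2
def fl(f): return 240/np.tan(np.radians(f["vfov"]/2))
def back(f,uv,z):
    E=f["extrinsics"];R=E[:3,:3];c=-R.T@E[:3,3]
    d=R.T@np.array([(uv[0]-f["cx"])/fl(f),(uv[1]-f["cy"])/fl(f),1])
    return c+d*(z-c[2])/d[2]
def proj(f,p):
    p=np.atleast_2d(p);E=f["extrinsics"];q=p@E[:3,:3].T+E[:3,3]
    return q[:,:2]/q[:,2:]*fl(f)+[f["cx"],f["cy"]]
def frame(o,th,pts):
    c,s=np.cos(th),np.sin(th);pts=np.atleast_2d(np.array(pts,float))
    return pts@np.array([[c,s,0],[-s,c,0],[0,0,1]])+[o[0],o[1],0]
E
python3 - <<'E'
import pickle,cv2,numpy as np
from h import *
f=pickle.load(open("f0.pkl","rb"))["top"];im=f["color"][:,:,::-1]
r=cv2.resize(im[225:325,320:470],None,fx=5,fy=5,interpolation=cv2.INTER_CUBIC)[:300*2]
t=cv2.resize(im[255:325,150:300],None,fx=5,fy=5,interpolation=cv2.INTER_CUBIC)
cv2.imwrite("pics/c1.png",r);cv2.imwrite("pics/c2.png",t)
for n,uv in dict(rack=(391,258),tray=(225,290),bottle=(392,180),cyl=(205,179)).items():print(n,back(f,uv,.02))
E
```

```text
rack [ 0.569292   -0.16379428  0.02      ]
tray [0.50029492 0.17725565 0.02      ]
bottle [ 0.74022838 -0.17050559  0.02      ]
cyl [0.73915081 0.2323807  0.02      ]
```

View pics/c1.png

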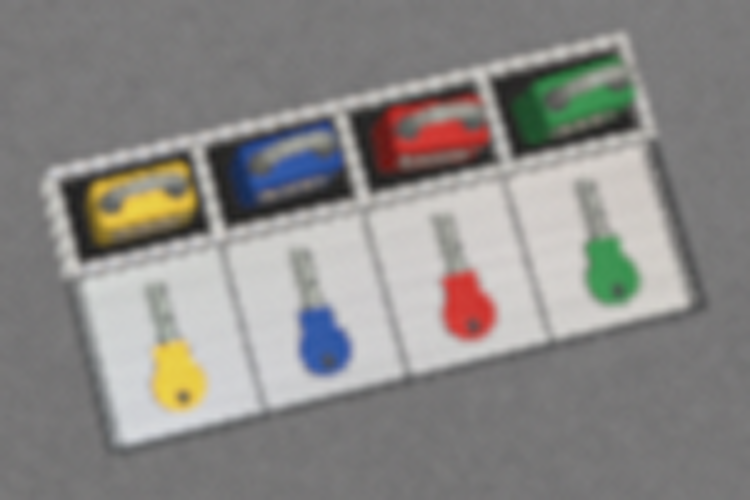

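View pics/c2.png

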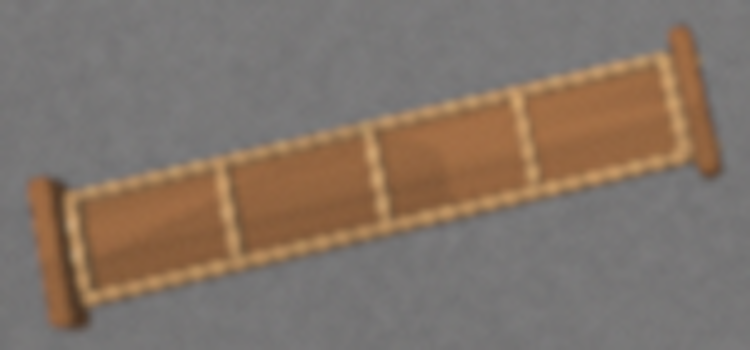

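```bash
cat > m.py <<'E'
import pickle
from h import *
from scipy.optimize import least_squares,minimize
D=pickle.load(open("f0.pkl","rb"));f=D["top"]
Y=[125,62,0,-62,-125]
def fit(far,near,off):
    w=[back(f,((u+.5)/5-.5+off[0],(v+.5)/5-.5+off[1]),.02) for u,v in far+near]
    m=[[x,y/1000,.02] for x in(.021,-.021) for y in Y]
    r=least_squares(lambda p:(frame(p[:2],p[2],m)-w)[:,:2].ravel(),[.55,0,.2],loss='soft_l1',f_scale=.002)
    print(r.x.round(4),((frame(r.x[:2],r.x[2],m)-w)[:,:2]*1000).round(1).tolist());return r.x
rack=fit([(54,175),(205,145),(345,113),(487,80),(625,42)],[(72,268),(217,238),(363,205),(505,170),(652,135)],(320,225))
tray=fit([(70,197),(222,162),(371,127),(517,93),(663,58)],[(90,297),(236,258),(385,222),(533,187),(685,155)],(150,255))
hue={"yellow":(20,35),"blue":(105,125),"red":(0,6),"green":(60,85)}
res={}
for k,(n,(a,b)) in enumerate(hue.items()):
    hs={}
    c0=frame(rack[:2],rack[2],[0,(93,31,-31,-93)[k]/1000,.035])[0]
    for v in D:
        g=D[v];hsv=cv2.cvtColor(g["color"],cv2.COLOR_RGB2HSV)
        m=cv2.inRange(hsv,(a,120,40),(b,255,255))
        if n=="red": m|=cv2.inRange(hsv,(172,120,40),(180,255,255))
        z=np.zeros_like(m);p=proj(g,c0)[0];cv2.circle(z,tuple(int(i) for i in p),25,255,-1);m&=z
        N,L,S,_=cv2.connectedComponentsWithStats(m)
        ok=np.zeros_like(m)
        for i in range(1,N):
            if S[i,4]>15:
                q=back(g,_[i],.03);
                if abs(((q-c0)[:2]@[np.cos(rack[2]),np.sin(rack[2])]))<.03: ok[L==i]=1
        pts=cv2.findNonZero(ok)[:,0];hu=cv2.convexHull(pts)[:,0]
        hs[v]=(hu-.0,cv2.contourArea(hu))
    def cost(p):
        B=[[x,y,z] for x in(-.01,.01) for y in(-.02,.02) for z in(.016,.05)]
        w=frame(p[:2]/10,p[2],B);t=0
        for v in D:
            q=proj(D[v],w).astype(np.float32);c=cv2.convexHull(q)
            # erode model half pixel is ignored; compare IoU
            h=hs[v][0].astype(np.float32).reshape(-1,1,2)
            I=cv2.intersectConvexConvex(c,h)[0];t+=1-I/(cv2.contourArea(c)+cv2.contourArea(h)-I)
        return t
    r=minimize(cost,[c0[0]*10,c0[1]*10,rack[2]],method="Nelder-Mead",options=dict(initial_simplex=[[c0[0]*10+a,c0[1]*10+b,rack[2]+c] for a,b,c in((-.05,-.05,-.05),(.1,0,0),(0,.1,0),(0,0,.1))]))
    P=r.x[:2]/10;d=P-c0[:2];s,c=np.sin(rack[2]),np.cos(rack[2])
    print(n,P.round(4),"yaw rel",(r.x[2]-rack[2]).round(3),"off in bay mm",((c*d[0]+s*d[1])*1000).round(1),((-s*d[0]+c*d[1])*1000).round(1),"cost",r.fun.round(2),"areas",[hs[v][1] for v in D])
    res[n]=(P,((-s*d[0]+c*d[1])))
for k,y in enumerate((93,31,-31,-93)): print("bay",y,frame(rack[:2],rack[2],[0,y/1000,0])[0].round(4),frame(tray[:2],tray[2],[0,y/1000,0])[0].round(4))
pickle.dump((rack,tray,res),open("p.pkl","wb"))
E
python3 m.py
```

```text
[ 0.5737 -0.1622  0.2345] [[0.1, 2.2], [1.6, 3.7], [1.9, 2.0], [1.8, 1.6], [-0.4, -0.9], [-2.0, -0.1], [-0.2, -1.6], [-0.1, -1.3], [-0.8, -2.1], [-1.5, -1.5]]
[0.501  0.1769 0.2407] [[0.4, 1.4], [0.7, 1.2], [0.6, 1.1], [0.9, 0.3], [0.9, -1.2], [-0.1, 2.7], [-1.2, -0.6], [-1.4, -1.2], [-1.3, -1.8], [0.2, -1.2]]
yellow [ 0.5518 -0.073 ] yaw rel -0.008 off in bay mm -0.5 -1.1 cost 0.17 areas [265.5, 534.0]
blue [ 0.5675 -0.1329] yaw rel -0.028 off in bay mm 0.8 -1.0 cost 0.45 areas [179.0, 567.5]
red [ 0.5816 -0.1923] yaw rel -0.041 off in bay mm 0.7 -0.1 cost 0.33 areas [228.0, 659.0]
green [ 0.5962 -0.2525] yaw rel 0.097 off in bay mm 0.9 -0.1 cost 0.37 areas [207.0, 711.5]
bay 93 [ 0.5521 -0.0718  0.    ] [0.4788 0.2672 0.    ]
bay 31 [ 0.5665 -0.1321  0.    ] [0.4936 0.207  0.    ]
bay -31 [ 0.5809 -0.1924  0.    ] [0.5084 0.1468 0.    ]
bay -93 [ 0.5953 -0.2527  0.    ] [0.5232 0.0865 0.    ]
```

```bash
cat >> h.py <<'E'
from scipy.spatial.transform import Rotation as Rn
def rel(p,rpy,tp,tyaw):
    R=Rn.from_euler("xyz",rpy);T=Rn.from_euler("xyz",[np.pi,0,tyaw])
    return np.r_[R.inv().apply(np.array(tp)-p)/.25,(R.inv()*T).as_rotvec()/np.radians(45)].round(3)
E
python3 - <<'E'
from h import *
from station import arm
s=arm.get_state();p,r=s["eef_pos"],s["ee_rot"]
print(rel(p,r,[.42,-.36,.2],-2.1));print(rel([.42,-.36,.2],[np.pi,0,-2.1],[.552,-.073,.13],-1.334))
E
```

```text
[-1.134e+00  7.990e-01  1.040e-01  2.000e-03  1.000e-03 -9.140e-01]
[-1.258  0.124  0.28   0.     0.    -0.975]
```

{"api": "jog_arm", "payload": {
  "steps": [
    [[0,-0.3,0.2,0,0,0,-0.25],[0,-0.6,0.45,0,0,0,-0.55],[0,-1,0.7,0.05,0,0,-0.9],[0,-1,0.7,0.05,0,0,-0.9],[0,-1,0.7,0.1,0,0,-0.9],[0,-1,0.7,0.1,0,0,-0.9],[0,-1,0.7,0.1,0,0,-0.9],[0,-1,0.7,0.1,0,0,-0.9]]
  ],
  "newtons": 25
}}

```text
t: 0.9
eef_pos: [0.3969, -0.393, 0.2012]
ee_rot: [3.141, 0.0, -2.108]
force: [-0.4, -0.6, 0.6]
width: 0.0878
gripper_force: 0.0
```

```bash
cat > n.py <<'E'
import sys
from h import *
from station import arm
s=arm.get_state();a=[float(x) for x in sys.argv[1:]]
print(s["t"],s["eef_pos"].round(4),s["ee_rot"].round(4),s["width"].round(4),s["force"].round(1))
print(rel(s["eef_pos"],s["ee_rot"],a[:3],a[3] if len(a)>3 else -1.334))
E
python3 n.py .552 -.073 .13
```

```text
Traceback (most recent call last):
  File "n.py", line 5, in <module>
    print(s["t"],s["eef_pos"].round(4),s["ee_rot"].round(4),s["width"].round(4),s["force"].round(1))
                                                            ^^^^^^^^^^^^^^^^
AttributeError: 'float' object has no attribute 'round'
```

```bash
sed -i 's/s\["width"\].round(4)/s["width"]/' n.py; python3 n.py .552 -.073 .2
```

```text
0.9 [ 0.3969 -0.393   0.2012] [ 3.1408  0.     -2.1079] 0.08778660712260719 [-0.4 -0.6  0.6]
[-1.417e+00  1.220e-01  5.000e-03  1.000e-03  0.000e+00 -9.850e-01]
```

{"api": "jog_arm", "payload": {
  "steps": [
    [[0,-0.4,0.05,0,0,0,-0.2],[0,-0.8,0.1,0,0,0,-0.4],[0,-1,0.12,0,0,0,-0.6],[0,-1,0.12,0,0,0,-0.98],[0,-1,0.12,0,0,0,-0.98],[0,-1,0.12,0,0,0,-0.98],[0,-1,0.12,0,0,0,-0.98]]
  ]
}}

```text
t: 1.6
eef_pos: [0.4992, -0.1646, 0.2016]
ee_rot: [3.141, -0.0, -1.34]
force: [-1.3, -0.2, -0.1]
width: 0.0877
gripper_force: 0.0
```

```bash
python3 n.py .552 -.073 .2; python3 - <<'E'
from station import vision
import cv2,pickle
f=vision.grab_frame("wrist");pickle.dump(f,open("w.pkl","wb"));cv2.imwrite("pics/w1.png",f["color"][:,:,::-1])
E
```

```text
1.6 [ 0.4992 -0.1646  0.2016] [ 3.1413e+00 -1.0000e-04 -1.3403e+00] 0.08765805500976244 [-1.3 -0.2 -0.1]
[-0.308 -0.289  0.006  0.    -0.    -0.008]
```

View pics/w1.png

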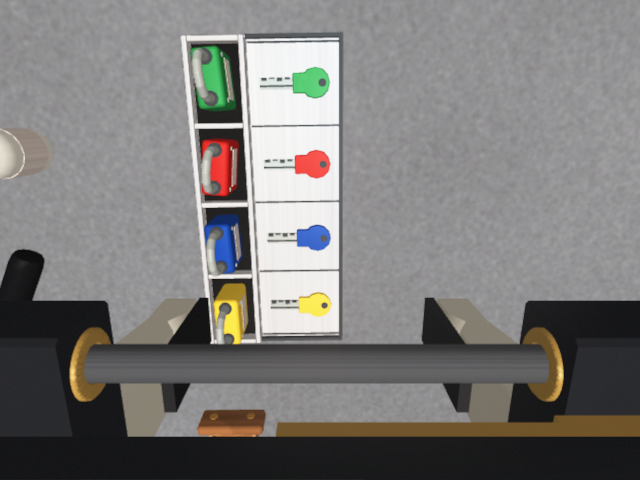

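The wrist view shows the rack clearly: dividers at rows 125, 204, 275, outer ledge corners at (341,34) and (341,338), and the green lock slightly turned. I'll check the rack pose and the locks' offsets against it.

```bash
python3 - <<'E'
import pickle
from h import *
f=pickle.load(open("w.pkl","rb"));rack,tray,_=pickle.load(open("p.pkl","rb"))
def loc(uv,z):
    d=back(f,uv,z)[:2]-rack[:2];c,s=np.cos(rack[2]),np.sin(rack[2]);return (np.array([c*d[0]+s*d[1],-s*d[0]+c*d[1]])*1000).round(1)
for n,uv,z in [("far -62",(195,125),.02),("far 0",(202,205),.02),("far 62",(209,276),.02),("near -62",(246,125),.02),("near 0",(250,203),.02),("near 62",(255,274),.02),("ledge -128",(341,36),.012),("ledge +128",(341,338),.012),
 ("shk green y ends mid",(205,75),.078),("shk red",(207,167),.078),("shk blue",(211,250),.078),("far-corner -126",(184,37),.02)]: print(n,loc(uv,z))
E
```

```text
far -62 [ 19.6 -62.8]
far 0 [19.3 -0.2]
far 62 [18.2 61.4]
near -62 [-19.9 -62.6]
near 0 [-20.   -1.7]
near 62 [-21.3  59.7]
ledge -128 [ -93.2 -126.4]
ledge +128 [-96.2 125.3]
shk green y ends mid [ -5.1 -92.3]
shk red [ -1.9 -35.9]
shk blue [-0.3 21.2]
far-corner -126 [  22.4 -124.7]
```

```bash
python3 - <<'E'
import pickle
from h import *
f=pickle.load(open("w.pkl","rb"));rack,tray,_=pickle.load(open("p.pkl","rb"))
S=5
im=cv2.resize(f["color"][30:350,180:265],None,fx=S,fy=S,interpolation=cv2.INTER_CUBIC)[:,:,::-1].copy()
rack=rack+[0,-.001,0]
for i,y in enumerate((93,31,-31,-93)):
    for z,c in((.05,(255,255,255)),(.078,(255,0,255))):
        hx,hy=(.01,.02) if z<.06 else (.003,.0165)
        q=proj(f,frame(rack[:2],rack[2],[[a*hx,y/1000+b*hy,z] for a,b in((1,1),(1,-1),(-1,-1),(-1,1))]))
        cv2.polylines(im,[((q-[180,30]+.5)*S).astype(int)],True,c,1)
h=im.shape[0]//2
cv2.imwrite("pics/w1c.png",cv2.resize(np.hstack([im[:h],im[h:]]),None,fx=.74,fy=.74))
E
```

```text
(no output)
```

View pics/w1c.png

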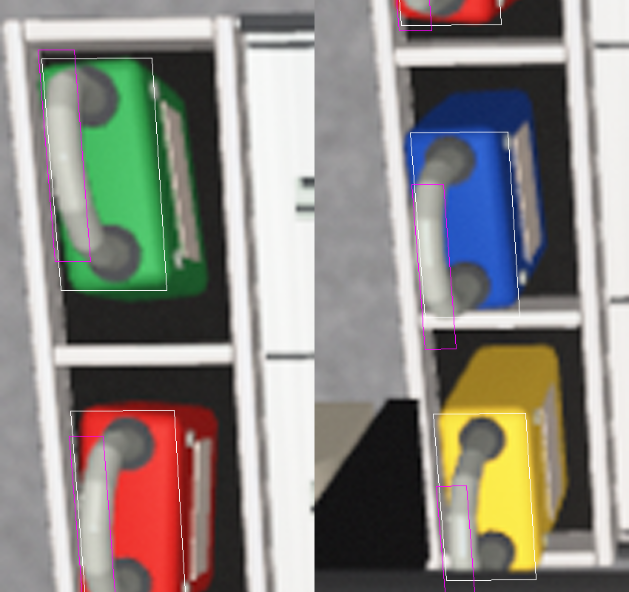

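{"api": "jog_arm", "payload": {
  "steps": [
    [[0,-0.15,-0.15,0,0,0,0],[0,-0.31,-0.29,0,0,0,-0.01],[0,-0.31,-0.29,0,0,0,-0.01],[0,-0.31,-0.29,0.15,0,0,-0.01],[0,-0.31,-0.29,0.3,0,0,-0.01],[0,-0.31,-0.29,0.4,0,0,-0.01],[0,-0.31,-0.29,0.4,0,0,-0.01]]
  ]
}}

```text
t: 2.35
eef_pos: [0.5487, -0.0751, 0.0981]
ee_rot: [3.134, 0.001, -1.338]
force: [-0.6, -0.6, -0.8]
width: 0.0878
gripper_force: 0.0
```

```bash
python3 n.py .552 -.073 .026
```

```text
2.35 [ 0.5487 -0.0751  0.0981] [ 3.1344e+00  8.0000e-04 -1.3377e+00] 0.08780755117201755 [-0.6 -0.6 -0.8]
[-0.005 -0.017  0.288  0.009  0.001 -0.005]
```

{"api": "jog_arm", "payload": {
  "steps": [
    [[0,0,0,0,0,0,0],[0,0,-0.01,0.1,0,0,0],[0,0,-0.01,0.2,0,0,0],[0,0,-0.01,0.27,0,0,0],[0,0,-0.01,0.29,0,0,0],[0,0,-0.01,0.29,0,0,0],[0,0,-0.01,0.29,0,0,0]]
  ]
}}

```text
t: 3.05
eef_pos: [0.5555, -0.0722, 0.0308]
ee_rot: [-3.139, -0.0, -1.334]
force: [0.1, 0.0, -0.4]
width: 0.0877
gripper_force: 0.0
```

```bash
python3 n.py .552 -.073 .026
```

```text
3.05 [ 0.5555 -0.0722  0.0308] [-3.1391e+00 -4.0000e-04 -1.3336e+00] 0.08768763177170888 [ 0.1  0.  -0.4]
[-0.     0.015  0.019 -0.003 -0.     0.001]
```

{"api": "jog_arm", "payload": {
  "steps": [
    [[0,0,0,0.01,0,0,0],[0,0,0,0.01,0,0,0],[120,0,0,0.01,0,0,0],[150,0,0,0.01,0,0,0],[255,0,0,0.01,0,0,0],[255,0,0,0.01,0,0,0],[255,0,0,0.01,0,0,0],[255,0,0,0.01,0,0,0]]
  ]
}}

```text
t: 3.85
eef_pos: [0.5543, -0.0721, 0.0265]
ee_rot: [3.142, -0.0, -1.333]
force: [0.1, -0.4, 0.7]
width: 0.0455
gripper_force: 0.0
```

```bash
python3 n.py .552 -.073 .026
```

```text
3.85 [ 0.5543 -0.0721  0.0265] [ 3.1415 -0.     -1.3334] 0.0454581702289843 [ 0.1 -0.4  0.7]
[ 0.002  0.01   0.002  0.    -0.     0.001]
```

{"api": "jog_arm", "payload": {
  "steps": [
    [[255,0,0,0,0,0,0],[255,0,0,0,0,0,0],[255,0,0,0,0,0,0],[255,0,0,0,0,0,0],[255,0,0,0,0,0,0],[255,0,0,0,0,0,0],[255,0,0,-0.05,0,0,0],[255,0,0,-0.1,0,0,0]]
  ]
}}

```text
t: 4.65
eef_pos: [0.5542, -0.0721, 0.0522]
ee_rot: [3.141, -0.0, -1.333]
force: [0.3, 0.6, -2.5]
width: 0.0201
gripper_force: 25.0
```

```bash
python3 n.py .479 .267 .09
```

```text
4.65 [ 0.5542 -0.0721  0.0522] [ 3.1409e+00 -1.0000e-04 -1.3333e+00] 0.02007450431097614 [ 0.3  0.6 -2.5]
[-1.389e+00 -2.700e-02 -1.510e-01  1.000e-03 -0.000e+00  1.000e-03]
```

{"api": "jog_arm", "payload": {
  "steps": [
    [[255,0,0,-0.1,0,0,0],[255,-0.1,0,-0.16,0,0,0],[255,-0.25,0,-0.16,0,0,0],[255,-0.42,-0.02,-0.16,0,0,0],[255,-0.6,-0.02,-0.16,0,0,0],[255,-0.78,-0.03,-0.16,0,0,0],[255,-0.92,-0.03,-0.16,0,0,0],[255,-1,-0.03,-0.16,0,0,0]]
  ]
}}

```text
t: 5.45
eef_pos: [0.5027, 0.1756, 0.0931]
ee_rot: [-3.139, 0.001, -1.331]
force: [0.2, -0.5, -2.0]
width: 0.0198
gripper_force: 25.0
```

{"api": "jog_arm", "payload": {
  "steps": [
    [[255,-0.1,0,0,0,0,0],[255,-0.22,0,0,0,0,0],[255,-0.33,0,0,0,0,0],[255,-0.39,0,0,0,0,0],[255,-0.39,0,0,0,0,0],[255,-0.39,0,0,0,0,0]]
  ]
}}

```text
t: 6.05
eef_pos: [0.4798, 0.2673, 0.092]
ee_rot: [-3.141, 0.0, -1.333]
force: [0.0, -0.8, -2.2]
width: 0.0198
gripper_force: 25.0
```

```bash
python3 n.py .479 .267 .028; python3 - <<'E'
from station import vision
import cv2,pickle
f=vision.grab_frame("wrist");pickle.dump(f,open("w2.pkl","wb"));cv2.imwrite("pics/w2.png",f["color"][:,:,::-1])
E
```

```text
6.05 [0.4798 0.2673 0.092 ] [-3.1414e+00  2.0000e-04 -1.3328e+00] 0.01983337321578207 [ 0.  -0.8 -2.2]
[ 0.001  0.003  0.256 -0.     0.     0.001]
```

View pics/w2.png

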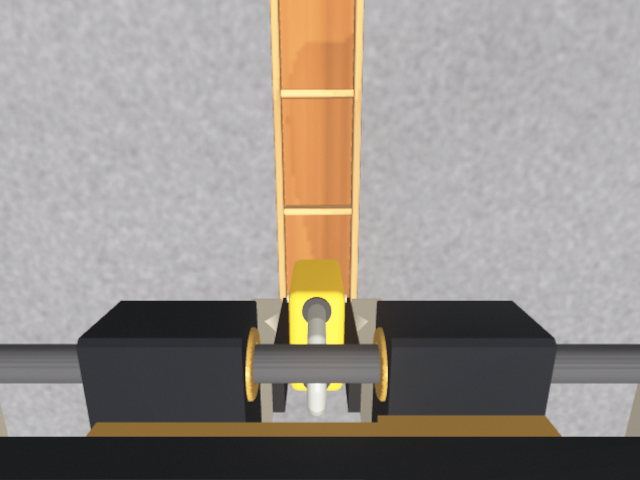

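The yellow lock is held upright, centred over the tray; the dividers (317,93) and (318,211) are visible for checking the tray pose.

```bash
python3 - <<'E'
import pickle
from h import *
f=pickle.load(open("w2.pkl","rb"));rack,tray,_=pickle.load(open("p.pkl","rb"))
def loc(uv,z,o):
    d=back(f,uv,z)[:2]-o[:2];c,s=np.cos(o[2]),np.sin(o[2]);return (np.array([c*d[0]+s*d[1],-s*d[0]+c*d[1]])*1000).round(1)
for uv in((278,93),(355,93),(317,93),(282,211),(355,211),(318,211)):print(loc(uv,.02,tray))
# lock shackle/body in hand: body top near edge row 260ish (lower front bottom)
print(loc((317,291),.118-.004,tray),loc((317,390),.114,tray))
E
```

```text
[19.6  0.2]
[-20.    0.3]
[-0.5  0.2]
[19.2 61.8]
[-21.4  61.9]
[-0.9 61.8]
[ 0.  71.8] [1.000e-01 1.116e+02]
```

{"api": "jog_arm", "payload": {
  "steps": [
    [[255,0,0,0.08,0,0,0],[255,0,0,0.15,0,0,0],[255,0,0,0.2,0,0,0],[255,0,0,0.23,0,0,0],[255,0,0,0.25,0,0,0],[255,0,0,0.257,0,0,0],[255,0,0,0.26,0,0,0],[255,0,0,0.26,0,0,0]]
  ]
}}

```text
t: 6.9
eef_pos: [0.4801, 0.2677, 0.027]
ee_rot: [-3.141, 0.0, -1.333]
force: [-0.6, 0.5, -2.1]
width: 0.0197
gripper_force: 25.0
```

{"api": "jog_arm", "payload": {
  "steps": [
    [[255,0,0,0.003,0,0,0],[255,0,0,0.006,0,0,0],[255,0,0,0.006,0,0,0],[255,0,0,0.006,0,0,0]]
  ]
}}

```text
t: 7.3
eef_pos: [0.4802, 0.2678, 0.0265]
ee_rot: [-3.14, 0.0, -1.333]
force: [-2.7, -1.5, 8.4]
width: 0.0199
gripper_force: 25.0
```

{"api": "jog_arm", "payload": {
  "steps": [
    [[0,0,0,0,0,0,0],[0,0,0,0,0,0,0],[0,0,0,0,0,0,0],[0,0,0,0,0,0,0],[0,0,0,-0.08,0,0,0],[0,0,0,-0.2,0,0,0],[0,0,0,-0.32,0,0,0],[0,0,0,-0.32,0,0,0]]
  ]
}}

```text
t: 8.1
eef_pos: [0.4819, 0.2692, 0.1091]
ee_rot: [-3.135, 0.003, -1.333]
force: [0.3, 0.8, 0.3]
width: 0.0785
gripper_force: 0.0
```

```bash
python3 n.py .566 -.1335 .1
```

```text
8.1 [0.4819 0.2692 0.1091] [-3.1354  0.0032 -1.3325] 0.07848750164475733 [0.3 0.8 0.3]
[ 1.645  0.054  0.031 -0.008  0.004  0.002]
```

{"api": "jog_arm", "payload": {
  "steps": [
    [[0,0.15,0,0,0,0,0],[0,0.33,0.01,0,0,0,0],[0,0.52,0.02,0,0,0,0],[0,0.71,0.03,0,0,0,0],[0,0.9,0.03,0,0,0,0],[0,1,0.03,0,0,0,0]]
  ]
}}

```text
t: 8.7
eef_pos: [0.5312, 0.0197, 0.1046]
ee_rot: [3.141, -0.0, -1.335]
force: [-0.6, 0.2, -0.6]
width: 0.0873
gripper_force: 0.0
```

{"api": "jog_arm", "payload": {
  "steps": [
    [[0,0.18,0,0,0,0,0],[0,0.36,0.01,0,0,0,0],[0,0.52,0.02,0,0,0,0],[0,0.62,0.02,0,0,0,0],[0,0.64,0.02,0,0,0,0],[0,0.64,0.02,0,0,0,0],[0,0.64,0.02,0,0,0,0]]
  ]
}}

```text
t: 9.4
eef_pos: [0.5638, -0.1335, 0.1047]
ee_rot: [3.141, 0.0, -1.333]
force: [-0.2, -0.1, -0.8]
width: 0.0878
gripper_force: 0.0
```

```bash
python3 n.py .566 -.1335 .026; python3 - <<'E'
from station import vision
import cv2
f=vision.grab_frame("top");cv2.imwrite("pics/t2.png",cv2.resize(f["color"][225:325,150:300],None,fx=4,fy=4)[:,:,::-1])
E
```

```text
9.4 [ 0.5638 -0.1335  0.1047] [ 3.1411e+00  3.0000e-04 -1.3334e+00] 0.08775456970013346 [-0.2 -0.1 -0.8]
[ 0.002 -0.009  0.315  0.001  0.     0.001]
```

View pics/t2.png

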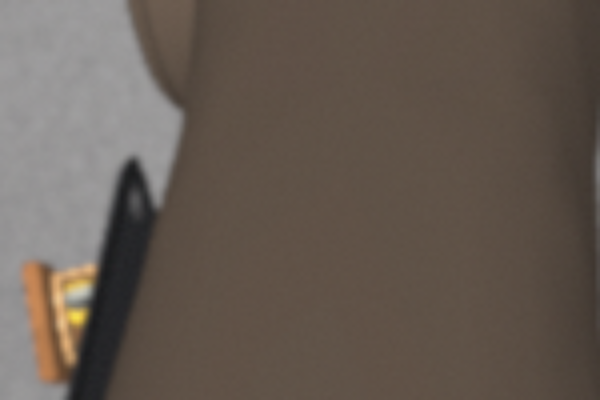

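The arm hides most of the tray, but the yellow lock can be seen in its bay at the left. Now the blue one.

{"api": "jog_arm", "payload": {
  "steps": [
    [[0,0,-0.01,0.12,0,0,0],[0,0,-0.01,0.22,0,0,0],[40,0,-0.01,0.29,0,0,0],[80,0,-0.01,0.31,0,0,0],[120,0,-0.01,0.315,0,0,0],[160,0,-0.01,0.315,0,0,0],[255,0,-0.01,0.315,0,0,0],[255,0,-0.01,0.315,0,0,0]]
  ]
}}

```text
t: 10.25
eef_pos: [0.5672, -0.1333, 0.0273]
ee_rot: [-3.14, -0.0, -1.333]
force: [0.5, -0.6, -0.3]
width: 0.0453
gripper_force: 0.0
```

{"api": "jog_arm", "payload": {
  "steps": [
    [[255,0,0,0,0,0,0],[255,0,0,0,0,0,0],[255,0,0,0,0,0,0],[255,0,0,0,0,0,0],[255,0,0,0,0,0,0],[255,0,0,0,0,0,0],[255,0,0,0,0,0,0],[255,0,0,0,0,0,0]]
  ]
}}

```text
t: 11.05
eef_pos: [0.5669, -0.1334, 0.0265]
ee_rot: [-3.141, -0.0, -1.333]
force: [0.5, -0.2, 3.3]
width: 0.0196
gripper_force: 25.0
```

```bash
python3 n.py .494 .207 .092
```

```text
11.05 [ 0.5669 -0.1334  0.0265] [-3.1410e+00 -2.0000e-04 -1.3333e+00] 0.019610380486265722 [ 0.5 -0.2  3.3]
[-1.392e+00 -3.700e-02 -2.620e-01 -1.000e-03 -0.000e+00  1.000e-03]
```

{"api": "jog_arm", "payload": {
  "steps": [
    [[255,0,0,-0.08,0,0,0],[255,0,0,-0.17,0,0,0],[255,-0.07,0,-0.25,0,0,0],[255,-0.23,0,-0.26,0,0,0],[255,-0.42,-0.02,-0.26,0,0,0],[255,-0.62,-0.04,-0.26,0,0,0],[255,-0.82,-0.04,-0.26,0,0,0],[255,-1,-0.04,-0.26,0,0,0]]
  ]
}}

```text
t: 11.85
eef_pos: [0.5159, 0.1136, 0.0907]
ee_rot: [3.14, -0.0, -1.334]
force: [1.1, 0.8, -1.8]
width: 0.0198
gripper_force: 25.0
```

{"api": "jog_arm", "payload": {
  "steps": [
    [[255,-0.15,0,0,0,0,0],[255,-0.27,0,0,0,0,0],[255,-0.36,0,0,0,0,0],[255,-0.39,0,0,0,0,0],[255,-0.39,0,0,0,0,0],[255,-0.39,0,0,0,0,0],[255,-0.39,0,0,0,0,0]]
  ]
}}

```text
t: 12.55
eef_pos: [0.4945, 0.2056, 0.0911]
ee_rot: [3.141, -0.0, -1.335]
force: [-0.6, 0.3, -1.4]
width: 0.0196
gripper_force: 25.0
```

```bash
python3 n.py .494 .207 .0265; python3 - <<'E'
from station import vision
import cv2
f=vision.grab_frame("wrist");cv2.imwrite("pics/w3.png",f["color"][:,:,::-1])
E
```

```text
12.55 [0.4945 0.2056 0.0911] [ 3.1409e+00 -3.0000e-04 -1.3345e+00] 0.0195726292705291 [-0.6  0.3 -1.4]
[-0.006  0.     0.258  0.001 -0.    -0.001]
```

View pics/w3.png

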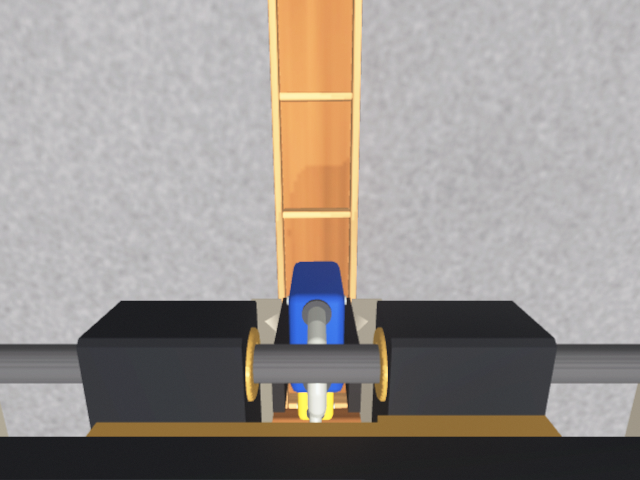

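The blue lock is upright at (317,330), centred over bay 2, with the yellow one square in its bay behind it (around (317,405)). Lowering.

{"api": "jog_arm", "payload": {
  "steps": [
    [[255,-0.004,0,0.08,0,0,0],[255,-0.004,0,0.15,0,0,0],[255,-0.004,0,0.2,0,0,0],[255,-0.004,0,0.235,0,0,0],[255,-0.004,0,0.25,0,0,0],[255,-0.004,0,0.256,0,0,0],[255,-0.004,0,0.26,0,0,0],[255,-0.004,0,0.26,0,0,0]]
  ]
}}

```text
t: 13.4
eef_pos: [0.4946, 0.2079, 0.0267]
ee_rot: [-3.141, 0.0, -1.333]
force: [-0.5, 0.3, -2.2]
width: 0.02
gripper_force: 25.0
```

{"api": "jog_arm", "payload": {
  "steps": [
    [[255,0,0,0.003,0,0,0],[255,0,0,0.006,0,0,0],[255,0,0,0.006,0,0,0],[255,0,0,0.006,0,0,0]]
  ]
}}

```text
t: 13.8
eef_pos: [0.4947, 0.208, 0.0265]
ee_rot: [-3.14, 0.0, -1.333]
force: [-4.9, -2.0, 11.4]
width: 0.0197
gripper_force: 25.0
```

Touched down; release, rise, and go to red.

{"api": "jog_arm", "payload": {
  "steps": [
    [[0,0,0,0,0,0,0],[0,0,0,0,0,0,0],[0,0,0,0,0,0,0],[0,0,0,0,0,0,0],[0,0,0,-0.08,0,0,0],[0,0,0,-0.2,0,0,0],[0,0,0,-0.32,0,0,0],[0,0,0,-0.32,0,0,0]]
  ]
}}

```text
t: 14.6
eef_pos: [0.4965, 0.2093, 0.1088]
ee_rot: [-3.135, 0.002, -1.332]
force: [-0.6, -0.1, 0.2]
width: 0.0778
gripper_force: 0.0
```

{"api": "jog_arm", "payload": {
  "steps": [
    [[0,0.15,0,0,0,0,0],[0,0.33,0.01,0,0,0,0],[0,0.52,0.02,0,0,0,0],[0,0.71,0.03,0,0,0,0],[0,0.9,0.03,0,0,0,0],[0,1,0.03,0,0,0,0],[0,1,0.03,0,0,0,0]]
  ]
}}

```text
t: 15.3
eef_pos: [0.5458, -0.0401, 0.104]
ee_rot: [3.141, -0.0, -1.337]
force: [-0.6, -0.2, -1.1]
width: 0.0876
gripper_force: 0.0
```

```bash
python3 n.py .581 -.193 .104
```

```text
15.3 [ 0.5458 -0.0401  0.104 ] [ 3.1405e+00 -2.0000e-04 -1.3371e+00] 0.08759461220056307 [-0.6 -0.2 -1.1]
[ 0.628  0.005  0.     0.001 -0.    -0.004]
```

{"api": "jog_arm", "payload": {
  "steps": [
    [[0,0.15,0,0,0,0,0],[0,0.32,0,0,0,0,0],[0,0.5,0,0,0,0,0],[0,0.61,0,0,0,0,0],[0,0.63,0,0,0,0,0],[0,0.63,0,0,0,0,0],[0,0.63,0,0,0,0,0],[0,0.63,0,0,0,0,0]]
  ]
}}

```text
t: 16.1
eef_pos: [0.5828, -0.1889, 0.1048]
ee_rot: [3.142, 0.0, -1.332]
force: [-0.6, -0.3, -1.0]
width: 0.0876
gripper_force: 0.0
```

```bash
python3 n.py .581 -.193 .026
```

```text
16.1 [ 0.5828 -0.1889  0.1048] [ 3.1416e+00  1.0000e-04 -1.3320e+00] 0.08755077730818256 [-0.6 -0.3 -1. ]
[0.014 0.011 0.315 0.    0.    0.003]
```

{"api": "jog_arm", "payload": {
  "steps": [
    [[0,0.014,0.01,0.12,0,0,0],[0,0.014,0.01,0.22,0,0,0],[40,0.014,0.01,0.29,0,0,0],[80,0.014,0.01,0.31,0,0,0],[120,0.014,0.01,0.315,0,0,0],[160,0.014,0.01,0.315,0,0,0],[255,0.014,0.01,0.315,0,0,0],[255,0.014,0.01,0.315,0,0,0]]
  ]
}}

```text
t: 16.9
eef_pos: [0.5819, -0.1941, 0.0271]
ee_rot: [-3.14, -0.0, -1.333]
force: [1.5, 0.6, 0.1]
width: 0.0455
gripper_force: 0.0
```

{"api": "jog_arm", "payload": {
  "steps": [
    [[255,0,0,0,0,0,0],[255,0,0,0,0,0,0],[255,0,0,0,0,0,0],[255,0,0,0,0,0,0],[255,0,0,0,0,0,0],[255,0,0,0,0,0,0],[255,0,0,0,0,0,0],[255,0,0,0,0,0,0]]
  ]
}}

```text
t: 17.7
eef_pos: [0.5814, -0.1942, 0.0262]
ee_rot: [-3.141, -0.0, -1.333]
force: [-0.2, 0.1, 3.7]
width: 0.02
gripper_force: 25.0
```

```bash
python3 n.py .5085 .147 .092
```

```text
17.7 [ 0.5814 -0.1942  0.0262] [-3.1413e+00 -2.0000e-04 -1.3333e+00] 0.019987119852664343 [-0.2  0.1  3.7]
[-1.395e+00 -3.800e-02 -2.630e-01 -0.000e+00 -0.000e+00  1.000e-03]
```

{"api": "jog_arm", "payload": {
  "steps": [
    [[255,0,0,-0.08,0,0,0],[255,0,0,-0.17,0,0,0],[255,-0.07,0,-0.25,0,0,0],[255,-0.23,0,-0.26,0,0,0],[255,-0.42,-0.02,-0.26,0,0,0],[255,-0.62,-0.04,-0.26,0,0,0],[255,-0.82,-0.04,-0.26,0,0,0],[255,-1,-0.04,-0.26,0,0,0]]
  ]
}}

```text
t: 18.5
eef_pos: [0.531, 0.053, 0.0907]
ee_rot: [3.141, 0.0, -1.334]
force: [0.6, -0.5, -2.1]
width: 0.0197
gripper_force: 25.0
```

{"api": "jog_arm", "payload": {
  "steps": [
    [[255,-0.15,0,0,0,0,0],[255,-0.27,0,0,0,0,0],[255,-0.36,0,0,0,0,0],[255,-0.395,0,0,0,0,0],[255,-0.395,0,0,0,0,0],[255,-0.395,0,0,0,0,0],[255,-0.395,0,0,0,0,0]]
  ]
}}

```text
t: 19.2
eef_pos: [0.5089, 0.1462, 0.0908]
ee_rot: [3.141, -0.0, -1.334]
force: [-0.6, 0.4, -2.0]
width: 0.0196
gripper_force: 25.0
```

```bash
python3 n.py .5085 .147 .0262; python3 - <<'E'
from station import vision
import cv2
f=vision.grab_frame("wrist");cv2.imwrite("pics/w4.png",f["color"][:,:,::-1])
E
```

```text
19.2 [0.5089 0.1462 0.0908] [ 3.1410e+00 -2.0000e-04 -1.3344e+00] 0.01956226168776567 [-0.6  0.4 -2. ]
[-0.004  0.001  0.259  0.001 -0.    -0.001]
```

View pics/w4.png

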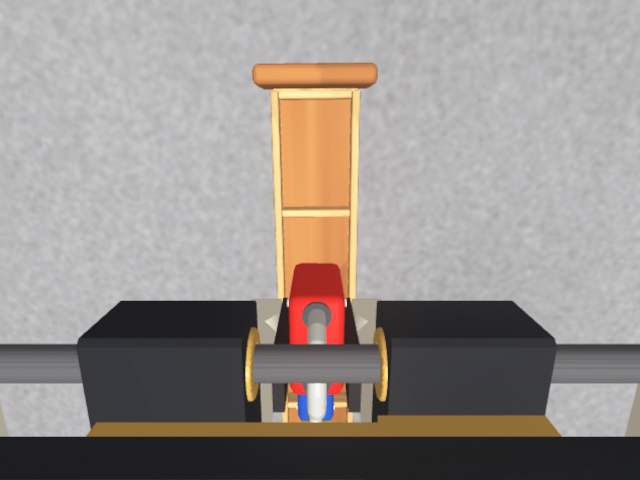

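The red lock is centred over bay 3 at (317,330), with blue seated behind it at (317,405). Lowering.

{"api": "jog_arm", "payload": {
  "steps": [
    [[255,-0.002,0,0.08,0,0,0],[255,-0.002,0,0.15,0,0,0],[255,-0.002,0,0.2,0,0,0],[255,-0.002,0,0.235,0,0,0],[255,-0.002,0,0.25,0,0,0],[255,-0.002,0,0.256,0,0,0],[255,-0.002,0,0.26,0,0,0],[255,-0.002,0,0.26,0,0,0]]
  ]
}}

```text
t: 20.05
eef_pos: [0.5091, 0.1478, 0.0264]
ee_rot: [-3.141, 0.0, -1.333]
force: [-0.5, 0.2, -1.6]
width: 0.0199
gripper_force: 25.0
```

{"api": "jog_arm", "payload": {
  "steps": [
    [[255,0,0,0.003,0,0,0],[255,0,0,0.005,0,0,0],[255,0,0,0.005,0,0,0],[255,0,0,0.005,0,0,0]]
  ]
}}

```text
t: 20.45
eef_pos: [0.5092, 0.1479, 0.0262]
ee_rot: [-3.14, 0.0, -1.333]
force: [-3.0, -0.1, 10.1]
width: 0.0201
gripper_force: 25.0
```

Seated. Release, rise, go to green.

{"api": "jog_arm", "payload": {
  "steps": [
    [[0,0,0,0,0,0,0],[0,0,0,0,0,0,0],[0,0,0,0,0,0,0],[0,0,0,0,0,0,0],[0,0,0,-0.08,0,0,0],[0,0,0,-0.2,0,0,0],[0,0,0,-0.32,0,0,0],[0,0,0,-0.32,0,0,0]]
  ]
}}

```text
t: 21.25
eef_pos: [0.5112, 0.149, 0.1088]
ee_rot: [-3.135, 0.002, -1.333]
force: [-0.0, 0.2, 0.1]
width: 0.0782
gripper_force: 0.0
```

{"api": "jog_arm", "payload": {
  "steps": [
    [[0,0.15,0,0,0,0,0],[0,0.33,0.01,0,0,0,0],[0,0.52,0.02,0,0,0,0],[0,0.71,0.03,0,0,0,0],[0,0.9,0.03,0,0,0,0],[0,1,0.03,0,0,0,0],[0,1,0.03,0,0,0,0]]
  ]
}}

```text
t: 21.95
eef_pos: [0.5604, -0.1001, 0.1039]
ee_rot: [3.141, -0.0, -1.337]
force: [-0.9, 0.5, 0.4]
width: 0.0878
gripper_force: 0.0
```

{"api": "jog_arm", "payload": {
  "steps": [
    [[0,0.15,0,0,0,0,0],[0,0.32,0,0,0,0,0],[0,0.5,0.01,0,0,0,0],[0,0.61,0.01,0,0,0,0],[0,0.64,0.01,0,0,0,0],[0,0.64,0.01,0,0,0,0],[0,0.64,0.01,0,0,0,0],[0,0.64,0.01,0,0,0,0]]
  ]
}}

```text
t: 22.75
eef_pos: [0.5955, -0.2519, 0.1049]
ee_rot: [3.142, 0.0, -1.332]
force: [0.2, -0.5, 0.0]
width: 0.0875
gripper_force: 0.0
```

```bash
python3 n.py .595 -.253 .026
```

```text
22.75 [ 0.5955 -0.2519  0.1049] [ 3.1416e+00  2.0000e-04 -1.3320e+00] 0.08750291858898662 [ 0.2 -0.5  0. ]
[0.004 0.003 0.315 0.    0.    0.002]
```

{"api": "jog_arm", "payload": {
  "steps": [
    [[0,0.002,0,0.12,0,0,0],[0,0.002,0,0.22,0,0,0],[40,0.002,0,0.29,0,0,0],[80,0.002,0,0.31,0,0,0],[120,0.002,0,0.315,0,0,0],[160,0.002,0,0.315,0,0,0],[255,0.002,0,0.315,0,0,0],[255,0.002,0,0.315,0,0,0]]
  ]
}}

```text
t: 23.55
eef_pos: [0.5963, -0.2537, 0.0271]
ee_rot: [-3.14, -0.001, -1.333]
force: [0.2, 0.2, -0.0]
width: 0.0452
gripper_force: 0.0
```

{"api": "jog_arm", "payload": {
  "steps": [
    [[255,0,0,0,0,0,0],[255,0,0,0,0,0,0],[255,0,0,0,0,0,0],[255,0,0,0,0,0,0],[255,0,0,0,0,0,0],[255,0,0,0,0,0,0],[255,0,0,0,0,0,0],[255,0,0,0,0,0,0]]
  ]
}}

```text
t: 24.35
eef_pos: [0.5959, -0.2538, 0.0262]
ee_rot: [-3.141, -0.0, -1.333]
force: [0.7, -0.6, 3.2]
width: 0.0198
gripper_force: 25.0
```

```bash
python3 n.py .523 .0865 .092
```

```text
24.35 [ 0.5959 -0.2538  0.0262] [-3.1413e+00 -2.0000e-04 -1.3333e+00] 0.019768847668578088 [ 0.7 -0.6  3.2]
[-1.391e+00 -3.700e-02 -2.630e-01 -0.000e+00 -0.000e+00  1.000e-03]
```

{"api": "jog_arm", "payload": {
  "steps": [
    [[255,0,0,-0.08,0,0,0],[255,0,0,-0.17,0,0,0],[255,-0.07,0,-0.25,0,0,0],[255,-0.23,0,-0.26,0,0,0],[255,-0.42,-0.02,-0.26,0,0,0],[255,-0.62,-0.04,-0.26,0,0,0],[255,-0.82,-0.04,-0.26,0,0,0],[255,-1,-0.04,-0.26,0,0,0]]
  ]
}}

```text
t: 25.15
eef_pos: [0.5452, -0.0065, 0.0905]
ee_rot: [3.14, 0.0, -1.334]
force: [1.4, 0.5, -1.9]
width: 0.0195
gripper_force: 25.0
```

{"api": "jog_arm", "payload": {
  "steps": [
    [[255,-0.15,0,0,0,0,0],[255,-0.27,0,0,0,0,0],[255,-0.36,0,0,0,0,0],[255,-0.39,0,0,0,0,0],[255,-0.39,0,0,0,0,0],[255,-0.39,0,0,0,0,0],[255,-0.39,0,0,0,0,0]]
  ]
}}

```text
t: 25.85
eef_pos: [0.5236, 0.0854, 0.0908]
ee_rot: [3.141, -0.0, -1.335]
force: [0.6, -1.1, -1.0]
width: 0.02
gripper_force: 25.0
```

```bash
python3 n.py .523 .0865 .0262; python3 - <<'E'
from station import vision
import cv2
f=vision.grab_frame("wrist");cv2.imwrite("pics/w5.png",f["color"][:,:,::-1])
E
```

```text
25.85 [0.5236 0.0854 0.0908] [ 3.1410e+00 -1.0000e-04 -1.3345e+00] 0.020029098222767272 [ 0.6 -1.1 -1. ]
[-0.005  0.001  0.259  0.001 -0.    -0.001]
```

View pics/w5.png

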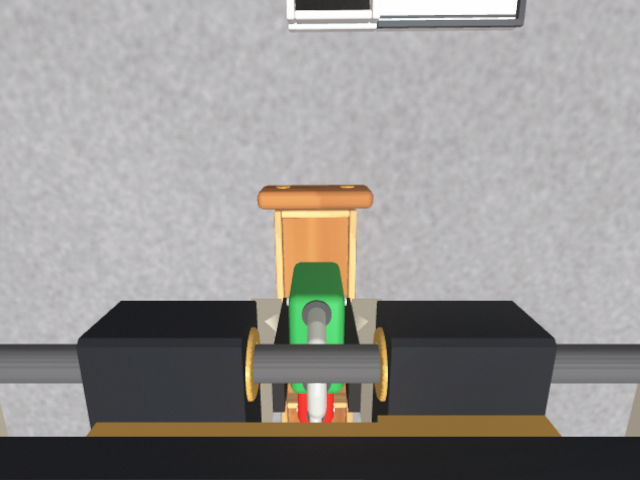

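The green lock is square, at (317,330) over the last bay, with red seated behind it. Lowering.

{"api": "jog_arm", "payload": {
  "steps": [
    [[255,-0.002,0,0.08,0,0,0],[255,-0.002,0,0.15,0,0,0],[255,-0.002,0,0.2,0,0,0],[255,-0.002,0,0.235,0,0,0],[255,-0.002,0,0.25,0,0,0],[255,-0.002,0,0.256,0,0,0],[255,-0.002,0,0.26,0,0,0],[255,-0.002,0,0.26,0,0,0]]
  ]
}}

```text
t: 26.7
eef_pos: [0.5239, 0.0871, 0.0265]
ee_rot: [-3.141, 0.0, -1.333]
force: [0.1, -0.7, -1.8]
width: 0.0198
gripper_force: 25.0
```

{"api": "jog_arm", "payload": {
  "steps": [
    [[255,0,0,0.003,0,0,0],[255,0,0,0.005,0,0,0],[255,0,0,0.005,0,0,0],[255,0,0,0.005,0,0,0]]
  ]
}}

```text
t: 27.1
eef_pos: [0.524, 0.0871, 0.0262]
ee_rot: [-3.14, 0.0, -1.333]
force: [-3.9, -0.2, 9.4]
width: 0.02
gripper_force: 25.0
```

Release, rise, then move aside towards the right to look.

{"api": "jog_arm", "payload": {
  "steps": [
    [[0,0,0,0,0,0,0],[0,0,0,0,0,0,0],[0,0,0,0,0,0,0],[0,0,0,0,0,0,0],[0,0,0,-0.08,0,0,0],[0,0,0,-0.2,0,0,0],[0,0,0,-0.38,0,0,0],[0,0,0,-0.5,0,0,0]]
  ]
}}

```text
t: 27.9
eef_pos: [0.5242, 0.087, 0.1524]
ee_rot: [-3.14, -0.0, -1.333]
force: [0.9, 0.8, 0.8]
width: 0.0784
gripper_force: 0.0
```

{"api": "jog_arm", "payload": {
  "steps": [
    [[0,0.1,0,-0.2,0,0,0],[0,0.3,0.1,-0.2,0,0,0],[0,0.5,0.2,-0.2,0,0,0],[0,0.7,0.2,-0.2,0,0,0],[0,0.9,0.2,-0.2,0,0,0],[0,1,0.2,-0.2,0,0,0],[0,1,0.2,-0.2,0,0,0]]
  ]
}}

```text
t: 28.6
eef_pos: [0.534, -0.1717, 0.1992]
ee_rot: [3.141, -0.0, -1.338]
force: [-0.3, 0.6, 0.4]
width: 0.0878
gripper_force: 0.0
```

{"api": "jog_arm", "payload": {
  "steps": [
    [[0,0.15,0,0,0,0,0],[0,0.3,0.1,0,0,0,0],[0,0.5,0.1,0,0,0,0],[0,0.7,0.1,0,0,0,0],[0,0.9,0.1,0,0,0,0],[0,1,0.1,0,0,0,0],[0,1,0.1,0,0,0,0],[0,1,0.1,0,0,0,0]]
  ]
}}

```text
t: 29.4
eef_pos: [0.5679, -0.4167, 0.1987]
ee_rot: [3.14, 0.001, -1.334]
force: [-0.1, 0.3, 0.2]
width: 0.0874
gripper_force: 0.0
```

```bash
python3 - <<'E'
from station import vision
from h import *
import pickle
rack,tray,_=pickle.load(open("p.pkl","rb"))
T=vision.grab_frame("top");S=vision.grab_frame("side")
im=T["color"][:,:,::-1].copy();im=cv2.resize(im[255:325,150:300],None,fx=5,fy=5)
for y in(93,31,-31,-93):
    q=proj(T,frame(tray[:2],tray[2],[[a*.01,y/1000+b*.02,.05] for a,b in((1,1),(1,-1),(-1,-1),(-1,1))]))
    cv2.polylines(im,[((q-[150,255]+.5)*5).astype(int)],True,(255,255,255),1)
s=cv2.resize(S["color"][150:400,170:470,::-1],(360,300));t=cv2.resize(T["color"][130:330,150:480,::-1],(390,236))
o=np.zeros((600,750,3),np.uint8);o[:300]=im[20:320];o[300:,:360]=s;o[300:536,360:]=t
cv2.imwrite("pics/end.png",o)
E
```

```text
(no output)
```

View pics/end.png

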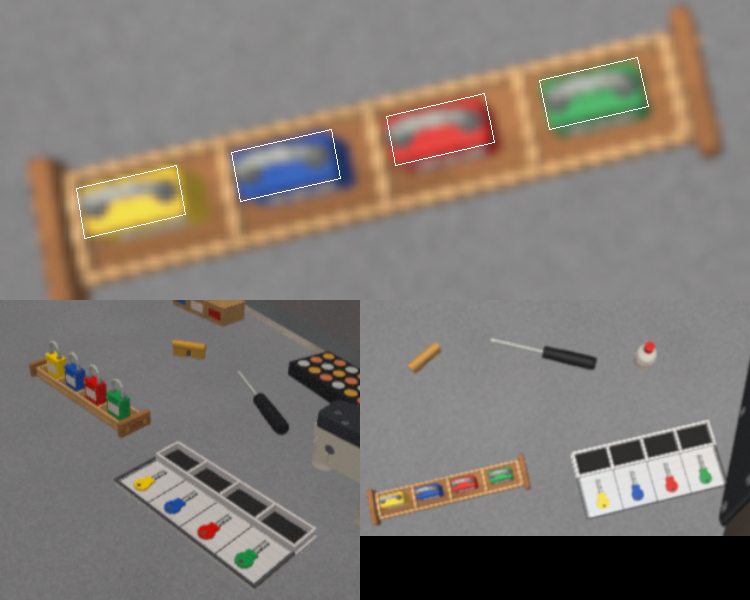

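All four locks stand upright in their bays: their tops (at about x = 130, 285, 440 and 595 in the upper panel) match the outlines of centred locks. The keys and other bench items look undisturbed.

```bash
python3 -c "
from station import arm
print(arm.job_done())"
```

```text
the job is handed in; nothing more can be done
None
```

The four padlocks (yellow, blue, red, green, left to right) stand upright in their matching tray bays; in the last pictures the keys and bystanders look untouched, and the job was handed in at about 30 s (no verdict was returned).

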